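# Read a sample canister's pressure with a bell-nosed gauge

## Robot

A 6-joint arm with a two-finger parallel gripper is mounted at the origin on a cart in front of the work surface, level with it; the furniture and walls round the work are solid. World frame = base frame: x ahead of the robot, y to its left, z up, the work surface at z = 0. Lengths are in m, angles in rad, forces in N, time in s.
With the tool pointing down it reaches from about 0.3 to 0.85 m from the base axis. Payload 5.4 kg.
Tool frame: the origin (TCP) lies midway between the tips of the shut fingers; the grasp point (between the pads) lies 19 mm behind it; z points along the fingers, y is the line along which they close (so a half turn about z gives the same grasp; the last joint's range is limited). The gripper opens to 85 mm and grips with 20 to 120 N. Pads are 22 mm wide; open, the fingers measure 114 mm over their backs; the gripper's body (76 mm by 85 mm) begins 54 mm behind the grasp point. The pads swing forward as they close: fully open they stand 13 mm farther back than shut.
Start: joints at [1.025, 0.158, 1.597, -0, 1.386, -0.21], TCP at [0.189, 0.543, 0.231] pointing down, gripper open.
Joint ranges: [-2.91, 2.91], [-0.94, 2.29], [0.18, 2.7], [-1.29, 4.43], [0.17, 2.64], [-3, 3]. Speed limits (rad/s): [2.57, 2.57, 3.14, 3.14, 3.14, 3.14].

## Interface

Orientations are given as a rotation vector (axis times angle).
In Python, from rig import robot gives the robot as it stands. The module is installed in compiled form; this text tells all that it offers.
- The arm moves only by the tool arm_command, never from a script. Its arguments are lists of equal length, an entry for each row: "delta_pos": the shift along the world's x, y, z in m, a list of three; "spin": the turn about the world's z in degrees. In form: {"delta_pos": [[x, y, z], ...], "spin": [spin, ...]}. A call has 1 to 20 rows; each row is the pose to reach, as a shift and turn from the pose commanded when the call began; what a row does not reach only later rows make up. A row lasts 1/8 s, in which the tool goes at most 62.5 mm and 10.7 degrees, less where a joint would pass 70% of its speed; a pose out of reach is approached as far as the arm can. A call with a gripper value outside its range is refused whole. "claw" is the finger opening in m, from 0 to 0.0854, set as the call begins (left out, the last holds). The fingers move at their own pace and stop on an object; "squeeze" is the grip in N (left out, the last holds). Time passes only in rows, so rows that repeat a pose let the fingers close. It gives the time, the measured TCP pose, the force, the opening and the grip force at its end, in the units of the state.
- robot.read_state(): the state, without advancing time (a new reading comes with each control period).
- robot.camera(name): name is "side" or "top"; returns a dict with "img" (400x640x3 uint8, blue, green, red), "fx", "fy", "cx", "cy" (pixels), "dist_coeffs" ([k1, k2, p1, p2, k3] as OpenCV has them; the pictures are not rectified), "position" and "rotation" of the camera in the world. Camera axes: x right, y up, looking along -z (the intrinsics and any distortion apply to the point x, -y, -z); pixel columns grow to the right and rows downward; lengths in m; the calibration is good to about 2 mm. A picture is of the moment at which its call begins. There is no depth.
- robot.finish_job(): hands the job in; it is judged then, once.
The state is a dict: "clock": time; "qpos": joint angles; "joint_velocities": joint speeds; "tau": joint torques, N m; "ee_pos": TCP position; "tool_rot": TCP orientation; "contact_force": force on the tool from outside, world axes, zero at the start; "wrist_torque": the same for the moment, N m; "gripper_width": finger opening in m; "gripper_force": force on a finger pad.
Only numpy, scipy, OpenCV 4.12 (cv2) and the standard library are available. Lean on these libraries where they do the work, as an engineer would, in place of code of your own. Each camera call takes 0.05 s, during which the arm holds its last target. There are 200 camera calls.

## Task

Take the pressure of the wide, squat canister: pick up the bell-nosed gauge, press it straight down over the valve in the middle of that canister's lid until the bell seats on the lid and the rod comes out, then lift it off and stand it upright on the notebook with the rod still out so that I can note the reading. Leave the valve of the tall, narrow canister alone, and do not let the gauge topple.

Things in the scene. Friction and masses are not known exactly. Their poses are not given: they have to be found in the camera images.
- gauge: the pressure gauge, loose, about 170 g, standing upright on the worktop: a black bell (48 mm across its rim, 40 mm high, open below; hollow, 40 mm wide at its mouth and narrowing, 37 mm deep) carrying an aluminium barrel 26 mm in diameter from 40 to 95 mm height. Origin: centre of the bell's rim, at its underside; z up along the barrel
- gauge_grip (a point): on the barrel's axis, 78 mm above the gauge's origin: a good height to grip the barrel from above, fingers on opposite sides. The white rod comes out of the barrel's top between the fingers, its end up to 41 mm above this point
- gauge_rod (a joint): how far the gauge's rod is out, in m: 0 at the start (end 2 mm above the barrel's top), at most 0.022. A valve pin pushes on the rod's 31 mm wide foot inside the bell; the rod moves against a light spring and stays by friction where it was pushed. The pressure differs each time: a seated gauge shows 0.007 to 0.021
- wide: the canister to be measured: stainless steel, squat, fixed to the worktop, 110 mm in diameter and 70 mm high to its flat lid. Origin: centre of its underside on the worktop; z up
- wide_lid (a point): middle of the wide canister's flat lid, on its top face. Here stands the valve: a brass collar 12 mm wide (18 at its foot), 10 mm high, and out of it a sprung pin 8 mm thick, its end 30 mm above the lid. The gauge's bell goes over it with 9 mm to spare all round. Over the last 18 mm pin and rod resist with up to 9 N; then the rim meets the rigid lid
- narrow: the other canister, to be left alone: stainless steel, tall, fixed, 76 mm in diameter and 110 mm high to its lid, with the same valve on top (pin end 140 mm above the worktop). Origin: centre of its underside; z up
- narrow_pin (a joint): how far the narrow canister's valve pin is pressed down, in m: 0 at rest, 0.020 fully
- notebook: a closed notebook lying flat, fixed to the worktop: 210 mm along its x, 152 mm along its y, 13 mm thick at its wire binding; its cover's top face, where the gauge stands, is 10 mm above its origin. Origin: centre of its underside; z up. The gauge goes on it with its whole bell rim on the cover
There are look-alikes about, which are no part of the job. What is shaped like the gauge but yellow is not meant.

How it is judged:
On the way:
1. the gauge is pressed home, upright, over the wide canister's valve and its rod has come out (horizontal distance between gauge and wide_lid below 0.016 m and z of gauge in the frame of wide_lid below 0.004 m and angle between gauge's own z axis and vertical below 0.2 rad and value of joint gauge_rod above 0.005 m), for 0.1 s.
At the end, for the whole second after the job is handed in: the gauge stands upright (within 10 degrees) and at rest on the notebook's cover, its middle at least 10 mm inside the cover's edges, with its rod still at least 4 mm out (x of gauge in the frame of notebook between -0.095 and 0.095 m and y of gauge in the frame of notebook between -0.066 and 0.066 m and z of gauge in the frame of notebook between 0.006 and 0.02 m and angle between gauge's own z axis and vertical below 0.17 rad and value of joint gauge_rod above 0.004 m and linear speed of gauge below 0.02 m/s); the robot touches nothing.
It fails at once if the narrow canister's valve pin was pressed more than 4 mm (value of joint narrow_pin above 0.004 m).
It fails at once if the gauge toppled (leaned more than 45 degrees) (angle between gauge's own z axis and vertical above 0.785 rad).
It also fails if it takes over 51 s, if anything falls off the work surface, if the arm or the gripper's body presses on something with over 40 N, if the wrist force passes 120 N, or if a joint passes its speed limit or range.

## Working session

There is one attempt and no reset: what is moved stays moved. The work goes in short steps, Python scripts to look and compute and a tool call to move; the robot and the scene stay as the last step left them, time stands still between calls to the robot, and variables do not carry over. Pictures are saved under pics/ and viewed, at most 10 in all, crops included, and the job is handed in when it is done.

Besides the shell and the picture viewer there is one more tool, called after "Emit:" by a JSON object that holds its "name" and its "arguments", one argument or row to a line. arm_command: Moves the arm, as the interface text tells. Its arguments: {"type":"object","properties":{"delta_pos":{"type":"array"},"spin":{"type":"array"},"claw":{"type":"number"},"squeeze":{"type":"number"}},"required":["delta_pos","spin"]}

```bash
mkdir -p pics
cat > h.py <<'E'
import numpy as np, cv2
from rig import robot
def K(c): return np.array([[c['fx'],0,c['cx']],[0,c['fy'],c['cy']],[0,0,1.]])
def R(c):
    r=np.array(c['rotation'],float)
    return r if r.shape==(3,3) else cv2.Rodrigues(r)[0]
def ray(c,uv):
    p=cv2.undistortPoints(np.array([[uv]],float),K(c),np.array(c['dist_coeffs'],float))[0,0]
    return np.array(c['position']),R(c)@np.array([p[0],-p[1],-1.])
def onz(c,uv,z):
    o,d=ray(c,uv); return o+d*(z-o[2])/d[2]
def proj(c,P):
    q=R(c).T@(np.array(P,float)-c['position']); q=q*[1,-1,-1]
    return cv2.projectPoints(q[None],np.zeros(3),np.zeros(3),K(c),np.array(c['dist_coeffs'],float))[0].ravel()
E
python3 - <<'E'
from h import *
for n in('top','side'):
    c=robot.camera(n); cv2.imwrite(f'pics/{n}0.png',c['img']); print(n,c['position'],c['rotation'],c['fx'],c['dist_coeffs'])
print(robot.read_state())
E
```

```text
top [ 0.24386549 -0.00592775  1.54928226] [ 0.14202797 -0.15897473 -1.56714465] 505.3103804945292 [-0.16042021  0.          0.          0.          0.        ]
side [ 0.19922262 -0.68024004  0.66421221] [ 0.88974323 -0.21463825 -0.45149905] 374.49373442110067 [-0.07566624  0.          0.          0.          0.        ]
{'clock': 0.1, 'qpos': array([ 1.02492033e+00,  1.59006542e-01,  1.59809177e+00, -2.62339376e-05,
        1.38621780e+00, -2.10088689e-01]), 'joint_velocities': array([ 0.00017928, -0.00187113, -0.00133222, -0.00190749,  0.00059003,
        0.00034219]), 'tau': array([-7.52471988e-04, -3.96987069e+01, -3.32338893e+01, -2.29717380e-04,
        4.19229094e-03, -3.28060275e-05]), 'ee_pos': array([0.18920363, 0.54240608, 0.23041112]), 'tool_rot': array([-5.24869015e-01, -3.09681532e+00,  2.53056267e-03]), 'contact_force': array([-0.36349495,  0.22445088, -0.24543112]), 'wrist_torque': array([ 0.00943333, -0.04090219, -0.00216197]), 'gripper_force': 0.0, 'gripper_width': 0.08566602464257637}
```

View pics/top0.png

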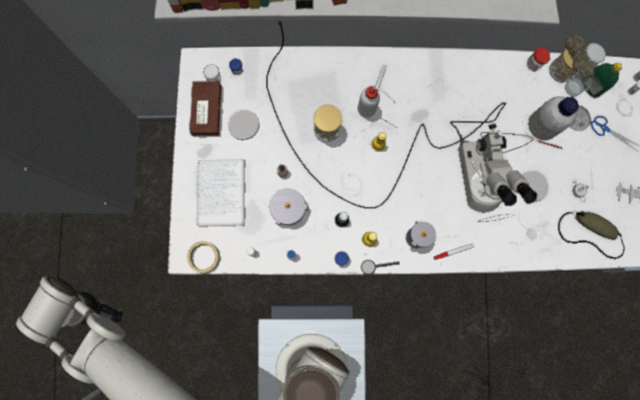

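View pics/side0.png

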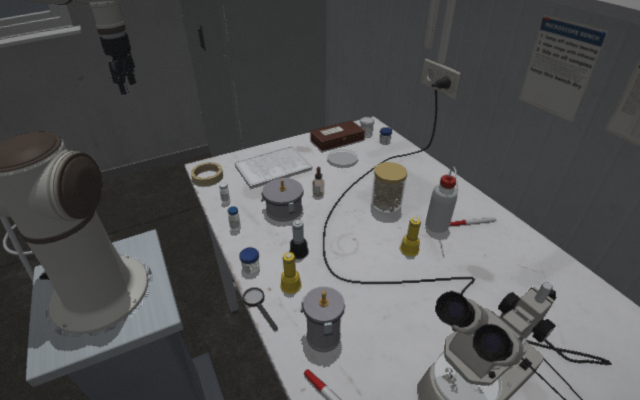

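The top view shows the gauge as a black bell with a grey top at (343,219), and in the side view at (299,240). The notebook is at (221,192), the wide canister at (288,207) and the narrow one at (422,235).

Look-alikes for the gauge:
- yellow gauges at (370,239) and (380,142) in top
- the dropper bottle at (283,171)
- the blue-capped jar at (342,259)

My choice is the black one at (343,219). I'll check it in a close crop.

Run:
```python
from h import *
s=cv2.imread('pics/side0.png'); t=cv2.imread('pics/top0.png')
a=cv2.resize(s[160:360,240:370],None,fx=3,fy=3,interpolation=cv2.INTER_CUBIC)
b=cv2.resize(t[150:280,185:445],(400,200)) 
b=cv2.resize(t[180:260,250:450],(400,160),interpolation=cv2.INTER_CUBIC)
o=np.zeros((600,790,3),np.uint8); o[:,:390]=a; o[:160,390:]=b; 
o[170:570,390:]=cv2.resize(t[195:245,320:370],(400,400),interpolation=cv2.INTER_CUBIC)
cv2.imwrite('pics/crop1.png',o)
```

```text
(no output)
```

View pics/crop1.png

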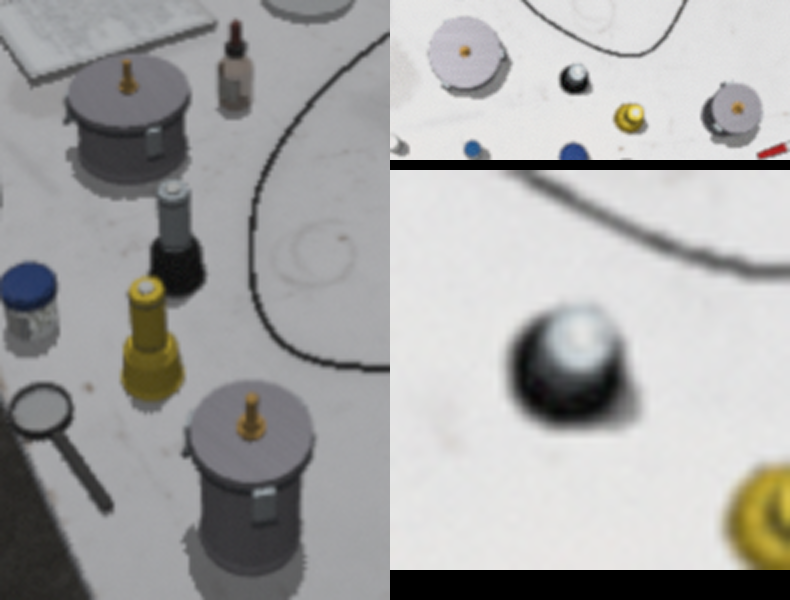

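The crop confirms it: a black bell with an aluminium barrel, top at (343,216) in top and (298,223) in side. The yellow one stands next to it. Both brass valves are visible, and the wide canister is the one nearest the notebook.

```bash
cat >> h.py <<'E'
def tri(c1,u1,c2,u2):
    o,d=ray(c1,u1); p,e=ray(c2,u2)
    s=np.linalg.lstsq(np.c_[d,-e],p-o,rcond=None)[0]; a,b=o+s[0]*d,p+s[1]*e
    return (a+b)/2,np.linalg.norm(a-b)
def blobs(m,box,mina=4):
    x0,y0,x1,y1=box; k=np.zeros_like(m); k[y0:y1,x0:x1]=m[y0:y1,x0:x1]
    n,l,s,ce=cv2.connectedComponentsWithStats(k); return sorted([(s[i,4],ce[i],s[i,:4],l==i) for i in range(1,n) if s[i,4]>=mina],key=lambda t:-t[0])
E
python3 - <<'E'
from h import *
np.set_printoptions(precision=4,suppress=True)
T=robot.camera('top');S=robot.camera('side')
hv=cv2.cvtColor(T['img'],cv2.COLOR_BGR2HSV); hs=cv2.cvtColor(S['img'],cv2.COLOR_BGR2HSV)
def br(h): return cv2.inRange(h,(5,110,60),(25,255,255))
for nm,bt,bs in(('wide',(265,185,312,228),(262,170,305,200)),('narrow',(408,218,438,250),(305,285,345,312))):
    a=blobs(br(hv),bt)[0]; b=blobs(br(hs),bs)[0]
    print(nm,a[0],a[1],a[2],b[0],b[1],b[2],tri(T,a[1],S,b[1]))
g=cv2.cvtColor(T['img'],cv2.COLOR_BGR2GRAY)
# lid: mid grey
for nm,b,z in(('wide',(262,180,314,232),.07),('narrow',(404,216,440,254),.11)):
    m=cv2.inRange(g,110,180); r=blobs(cv2.morphologyEx(m,cv2.MORPH_OPEN,np.ones((5,5))),b)[0]
    cnt=cv2.findContours(r[3].astype(np.uint8),0,1)[0][0]; e=cv2.fitEllipse(cv2.convexHull(cnt)); print(nm,'lid',e,onz(T,e[0],z))
# gauge
m=cv2.inRange(g,0,80); r=blobs(m,(328,200,358,232))[0]; print('bell',r[0],r[1],r[2],onz(T,r[1],.02))
print('barreltop',onz(T,(343.4,216.2),.096),tri(T,(343.4,216.2),S,(298,222.7)))
hsd=cv2.inRange(cv2.cvtColor(S['img'],cv2.COLOR_BGR2GRAY),0,60); r=blobs(hsd,(285,225,312,262))[0]; print('bellside',r[:3],onz(S,r[1],.02))
# notebook
m=cv2.inRange(g,0,205)
for uv in ((199,160),(244,160),(244,225),(197,225)): print('nb',onz(T,uv,.01))
E
```

```text
wide 12 [286.75   205.3333] [285 204   4   4] 24 [282.125  186.1667] [280 180   5  11] (array([0.4828, 0.0696, 0.0791]), np.float64(0.003808008583091576))
narrow 15 [423.4 233.4] [422 232   4   4] 72 [323.2361 300.2083] [319 292   9  14] (array([ 0.3938, -0.3243,  0.1161]), np.float64(0.002259870324225132))
wide lid ((305.5469970703125, 213.0321807861328), (7.7697930335998535, 9.288016319274902), 171.2984161376953) [0.4593 0.0148 0.07  ]
narrow lid ((422.9042053222656, 236.4320068359375), (24.501300811767578, 33.607322692871094), 174.20321655273438) [ 0.3845 -0.3236  0.11  ]
bell 90 [341.1222 221.5667] [335 214  14  13] [ 0.4402 -0.093   0.02  ]
barreltop [ 0.4461 -0.0955  0.096 ] (array([ 0.4495, -0.0965,  0.095 ]), np.float64(0.006696451209609336))
bellside (np.int32(255), array([298.851 , 248.7882]), array([290, 239,  18,  20], dtype=int32)) [ 0.4483 -0.1049  0.02  ]
nb [0.6369 0.3531 0.01  ]
nb [0.6364 0.2097 0.01  ]
nb [0.4309 0.2046 0.01  ]
nb [0.4304 0.3507 0.01  ]
```

Run:
```python
from h import *
np.set_printoptions(precision=4,suppress=True)
T=robot.camera('top');S=robot.camera('side')
print('rim',onz(T,(342.75,219.75),0.003))
g=cv2.cvtColor(T['img'],cv2.COLOR_BGR2GRAY); s=cv2.cvtColor(S['img'],cv2.COLOR_BGR2GRAY)
print(g[207,262:316].tolist()); print(g[180:232,288].tolist())
print(s[236:240,285:312].tolist())   # barrel
print(s[244,284:314].tolist()); print(s[215:265,298].tolist())
print(s[194,255:310].tolist())
for P in((.447,-.096,0),(.447,-.096,.097),(.482,.07,.07),(.482,.07,.1)): print(P,proj(T,P),proj(S,P))
```

```text
rim [ 0.448  -0.0991  0.003 ]
[227, 227, 228, 226, 227, 222, 204, 182, 193, 195, 193, 192, 192, 194, 195, 193, 193, 192, 191, 190, 189, 190, 176, 149, 133, 123, 117, 123, 163, 186, 187, 185, 184, 186, 186, 184, 186, 184, 186, 184, 185, 184, 180, 179, 158, 107, 128, 191, 225, 227, 228, 225, 224, 223]
[228, 228, 226, 226, 226, 228, 227, 220, 198, 185, 187, 189, 190, 184, 188, 184, 191, 188, 189, 190, 189, 186, 176, 150, 133, 97, 86, 117, 162, 187, 187, 188, 190, 188, 191, 186, 186, 190, 193, 189, 188, 189, 191, 164, 102, 100, 126, 139, 177, 225, 229, 228]
[[168, 166, 168, 168, 169, 169, 168, 149, 84, 68, 70, 69, 69, 69, 68, 68, 67, 72, 108, 159, 167, 167, 169, 168, 168, 168, 168], [164, 165, 166, 167, 167, 169, 167, 148, 86, 68, 69, 69, 69, 68, 69, 69, 68, 71, 96, 143, 165, 167, 168, 168, 167, 168, 169], [161, 165, 165, 167, 167, 167, 163, 139, 89, 69, 69, 70, 70, 67, 67, 68, 67, 65, 73, 110, 155, 167, 168, 168, 168, 168, 168], [162, 164, 163, 164, 165, 161, 137, 82, 61, 66, 69, 70, 70, 70, 68, 67, 67, 63, 57, 61, 109, 156, 168, 168, 168, 167, 168]]
[166, 166, 167, 168, 167, 148, 70, 28, 23, 20, 19, 28, 31, 33, 33, 30, 28, 27, 20, 20, 23, 23, 50, 110, 163, 170, 168, 168, 168, 168]
[57, 73, 95, 99, 111, 147, 161, 160, 144, 108, 136, 113, 78, 57, 56, 67, 69, 69, 69, 69, 68, 69, 68, 67, 70, 70, 66, 54, 55, 33, 21, 22, 22, 19, 21, 18, 17, 15, 17, 14, 17, 20, 19, 38, 70, 97, 103, 128, 164, 168]
[151, 152, 152, 152, 150, 142, 108, 75, 88, 111, 113, 115, 115, 115, 116, 116, 116, 116, 114, 115, 117, 117, 116, 115, 115, 115, 116, 117, 116, 117, 115, 116, 115, 116, 114, 115, 114, 115, 116, 116, 116, 116, 116, 116, 113, 98, 69, 70, 119, 165, 168, 168, 167, 167, 169]
(0.447, -0.096, 0) [341.7087 220.1944] [297.1041 252.4028]
(0.447, -0.096, 0.097) [343.6024 215.842 ] [295.4546 222.6308]
(0.482, 0.07, 0.07) [286.9418 205.4622] [281.3111 189.1046]
(0.482, 0.07, 0.1) [286.4263 203.8211] [280.5809 179.8786]
```

Estimates: gauge at about (0.449, -0.098), wide canister at (0.482, 0.070), notebook centre at about (0.534, 0.280). I'll turn the fingers to close along world x, which keeps them clear of the yellow gauge.

Emit:
{"name": "arm_command", "arguments": {
  "delta_pos": [
    [0.26,-0.641,-0.03],
    [0.26,-0.641,-0.03],
    [0.26,-0.641,-0.03],
    [0.26,-0.641,-0.03],
    [0.26,-0.641,-0.03],
    [0.26,-0.641,-0.03],
    [0.26,-0.641,-0.03],
    [0.26,-0.641,-0.03],
    [0.26,-0.641,-0.03],
    [0.26,-0.641,-0.03],
    [0.26,-0.641,-0.03],
    [0.26,-0.641,-0.03],
    [0.26,-0.641,-0.03],
    [0.26,-0.641,-0.03],
    [0.26,-0.641,-0.03],
    [0.26,-0.641,-0.03]
  ],
  "spin": [-71,-71,-71,-71,-71,-71,-71,-71,-71,-71,-71,-71,-71,-71,-71,-71],
  "claw": 0.085,
  "squeeze": 30
}}

```text
clock: 2.3
ee_pos: [0.4495, -0.0974, 0.2015]
tool_rot: [2.224, 2.218, 0.0]
contact_force: [-0.8, -0.2, -0.6]
gripper_width: 0.0851
gripper_force: 0.0
```

Emit:
{"name": "arm_command", "arguments": {
  "delta_pos": [
    [0,0,-0.04],
    [0,0,-0.08],
    [0,0,-0.11],
    [0,0,-0.13],
    [0,0,-0.141],
    [0,0,-0.141],
    [0,0,-0.141]
  ],
  "spin": [0,0,0,0,0,0,0]
}}

```text
clock: 3.18
ee_pos: [0.4503, -0.0984, 0.0613]
tool_rot: [2.225, 2.216, 0.001]
contact_force: [-0.2, -0.7, 0.1]
gripper_width: 0.0856
gripper_force: 0.0
```

Run:
```python
from h import *
S=robot.camera('side');T=robot.camera('top')
print(robot.read_state()['ee_pos'],robot.read_state()['contact_force'])
a=cv2.resize(S['img'][130:290,220:380],(600,600),interpolation=cv2.INTER_CUBIC)
cv2.imwrite('pics/s2.png',a)
```

```text
[ 0.45028096 -0.09851725  0.06131197] [-0.70011872 -0.42071294 -0.35329476]
```

View pics/s2.png

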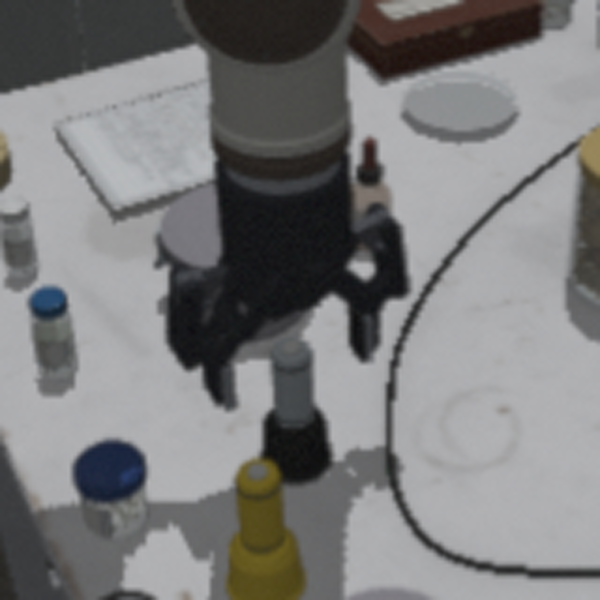

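The gauge, with its barrel at crop (293,390), stands centred between the open fingers. Closing now.

Emit:
{"name": "arm_command", "arguments": {
  "delta_pos": [
    [0,0,0],
    [0,0,0],
    [0,0,0],
    [0,0,0],
    [0,0,0],
    [0,0,0],
    [0,0,0],
    [0,0,0]
  ],
  "spin": [0,0,0,0,0,0,0,0],
  "claw": 0.0,
  "squeeze": 45
}}

```text
clock: 4.28
ee_pos: [0.4495, -0.0982, 0.0604]
tool_rot: [2.226, 2.217, -0.0]
contact_force: [0.0, -0.3, 2.6]
gripper_width: 0.0251
gripper_force: 44.2
```

Emit:
{"name": "arm_command", "arguments": {
  "delta_pos": [
    [0,0,0.03],
    [0,0,0.07],
    [0,0,0.12],
    [0,0,0.15],
    [0,0,0.15],
    [0,0,0.15]
  ],
  "spin": [0,0,0,0,0,0]
}}

```text
clock: 5.03
ee_pos: [0.4485, -0.0976, 0.2083]
tool_rot: [-2.224, -2.215, 0.001]
contact_force: [-0.2, 0.7, -1.7]
gripper_width: 0.0247
gripper_force: 44.8
```

Run:
```python
from h import *
S=robot.camera('side');T=robot.camera('top')
print(robot.read_state()['ee_pos'])
o=np.hstack([cv2.resize(S['img'][90:250,250:350],(360,576),interpolation=cv2.INTER_CUBIC),cv2.resize(T['img'][185:245,310:370],(400,400),interpolation=cv2.INTER_CUBIC)[:576] if 0 else cv2.copyMakeBorder(cv2.resize(T['img'][185:245,310:370],(400,400)),0,176,0,0,0)])
cv2.imwrite('pics/s3.png',o)
```

```text
[ 0.44829483 -0.09751497  0.20799801]
```

View pics/s3.png

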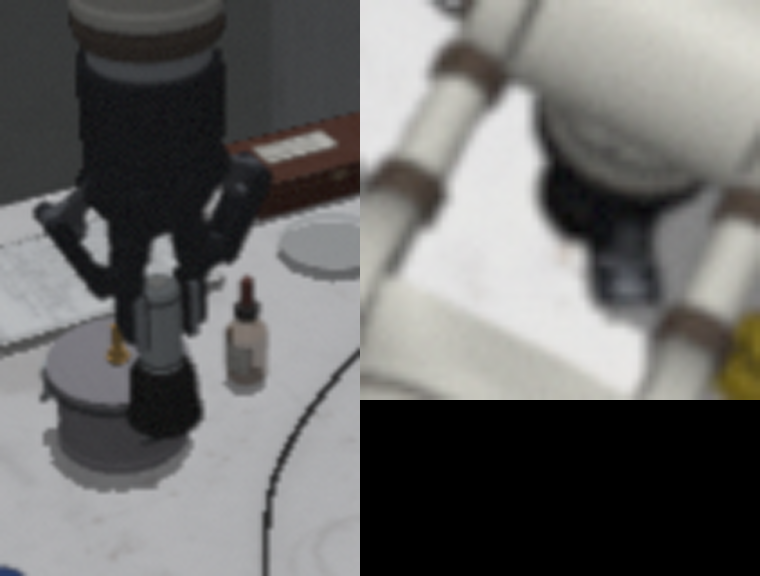

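The gauge hangs upright between the fingers, with the bell rim at side px of about (296,211). I'll check its offset against the tool using the rim silhouette.

Run:
```python
from h import *
S=robot.camera('side')
s=cv2.cvtColor(S['img'],cv2.COLOR_BGR2GRAY)
p=robot.read_state()['ee_pos']; print(p)
z=p[2]-.0604
m=cv2.inRange(s,0,45); 
for r in range(190,214,2): 
    c=np.where(m[r,280:312])[0]; print(r,(c.min()+280,c.max()+280) if len(c) else None)
for dx,dy in((0,0),(0,-.004),(0,.004),(.003,0)):
    C=np.array([p[0]+dx,p[1]+dy,z]); q=np.array([proj(S,C+.024*np.array([np.cos(a),np.sin(a),0])) for a in np.linspace(0,6.28,60)])
    print(dx,dy,'rim min/max col',q[:,0].min(),q[:,0].max(),'max row',q[:,1].max(), 'row of extremes',q[q[:,0].argmin(),1],q[q[:,0].argmax(),1])
```

```text
[ 0.44842627 -0.09759047  0.20824287]
190 (np.int64(288), np.int64(301))
192 (np.int64(287), np.int64(302))
194 (np.int64(286), np.int64(303))
196 (np.int64(286), np.int64(303))
198 (np.int64(286), np.int64(303))
200 (np.int64(286), np.int64(303))
202 (np.int64(286), np.int64(304))
204 (np.int64(280), np.int64(304))
206 (np.int64(285), np.int64(304))
208 (np.int64(286), np.int64(302))
210 (np.int64(288), np.int64(300))
212 (np.int64(291), np.int64(294))
0 0 rim min/max col 284.3868769810989 306.41063637907484 max row 212.59267612451646 row of extremes 206.25763358577285 205.0431829735488
0 -0.004 rim min/max col 285.1306873583173 307.22833029090515 max row 213.67174788640642 row of extremes 207.29229010834393 206.07030950797878
0 0.004 rim min/max col 283.6482392070924 305.59854094167343 max row 211.5211199792421 row of extremes 205.2300774781001 204.02304975873196
0.003 0 rim min/max col 285.6492461465718 307.64110882795234 max row 212.16492858627885 row of extremes 205.84720531850022 204.63535737391726
```

Emit:
{"name": "arm_command", "arguments": {
  "delta_pos": [
    [0.006,0.03,0],
    [0.014,0.07,0],
    [0.022,0.11,0],
    [0.028,0.145,0],
    [0.033,0.163,0],
    [0.033,0.168,0],
    [0.033,0.168,0],
    [0.033,0.168,0]
  ],
  "spin": [0,0,0,0,0,0,0,0]
}}

```text
clock: 6.18
ee_pos: [0.4823, 0.0691, 0.21]
tool_rot: [-2.227, -2.216, 0.001]
contact_force: [0.4, -1.0, -1.2]
gripper_width: 0.0247
gripper_force: 44.8
```

Emit:
{"name": "arm_command", "arguments": {
  "delta_pos": [
    [0,0,-0.015],
    [0,0,-0.03],
    [0,0,-0.035],
    [0,0,-0.035],
    [0,0,-0.035]
  ],
  "spin": [0,0,0,0,0]
}}

```text
clock: 6.8
ee_pos: [0.4828, 0.0699, 0.1757]
tool_rot: [2.226, 2.216, 0.001]
contact_force: [0.2, 0.1, -1.5]
gripper_width: 0.0247
gripper_force: 44.8
```

Run:
```python
from h import *
S=robot.camera('side')
s=robot.read_state(); print(s['ee_pos'],s['contact_force'],proj(S,s['ee_pos']-[0,0,.0604]),proj(S,[.482,.07,.1]))
cv2.imwrite('pics/s4.png',cv2.resize(S['img'][120:220,230:330],(600,600),interpolation=cv2.INTER_CUBIC))
```

```text
[0.48289773 0.06986381 0.1758414 ] [-0.5180665   0.55971564 -1.9452846 ] [280.53659181 174.92710725] [280.58085432 179.87857147]
```

View pics/s4.png

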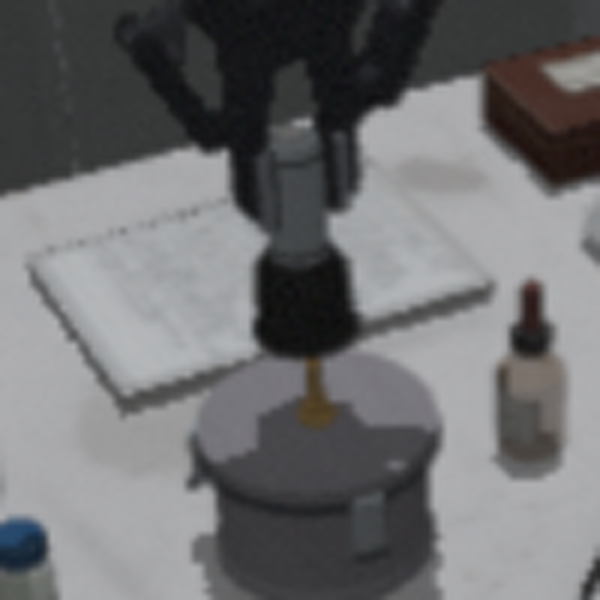

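The bell is above the pin. The pin axis (col 314) sits about 8 crop px right of the bell centre (306), roughly 3 mm, well inside the 9 mm clearance. I'll correct by +2 mm in x and go down.

Emit:
{"name": "arm_command", "arguments": {
  "delta_pos": [
    [0.002,0,0],
    [0.002,0,-0.008],
    [0.002,0,-0.016],
    [0.002,0,-0.024],
    [0.002,0,-0.03],
    [0.002,0,-0.036],
    [0.002,0,-0.04],
    [0.002,0,-0.042],
    [0.002,0,-0.042]
  ],
  "spin": [0,0,0,0,0,0,0,0,0]
}}

```text
clock: 7.98
ee_pos: [0.4847, 0.0699, 0.1331]
tool_rot: [2.226, 2.216, 0.001]
contact_force: [-0.5, -0.6, -1.5]
gripper_width: 0.0247
gripper_force: 44.8
```

Run:
```python
from h import *
S=robot.camera('side')
print(robot.read_state()['contact_force'])
cv2.imwrite('pics/s5.png',cv2.resize(S['img'][120:220,230:330],(600,600),interpolation=cv2.INTER_CUBIC))
```

```text
[ 0.59026429  0.0634357  -1.18964827]
```

View pics/s5.png

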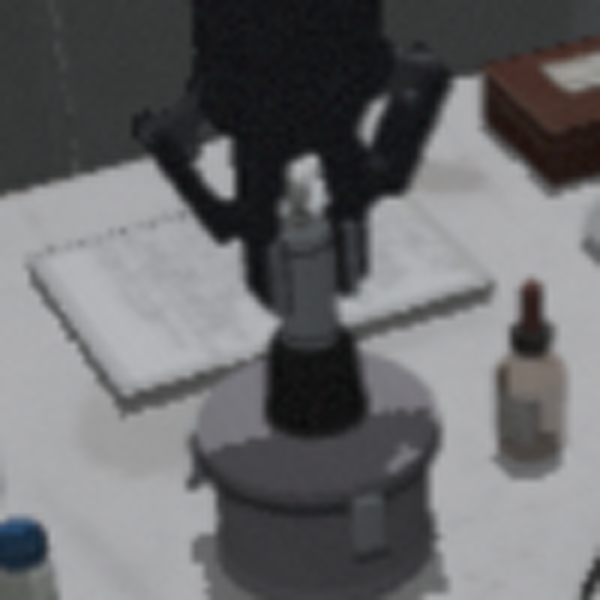

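The bell sits over the valve just above the lid, and the rod is already showing at crop (302,195). Pressing the last few millimetres in small steps.

Emit:
{"name": "arm_command", "arguments": {
  "delta_pos": [
    [0,0,-0.001],
    [0,0,-0.002],
    [0,0,-0.003],
    [0,0,-0.003],
    [0,0,-0.003]
  ],
  "spin": [0,0,0,0,0]
}}

```text
clock: 8.65
ee_pos: [0.4849, 0.0698, 0.1305]
tool_rot: [2.226, 2.216, 0.001]
contact_force: [0.4, 0.3, 1.5]
gripper_width: 0.0249
gripper_force: 45.2
```

Emit:
{"name": "arm_command", "arguments": {
  "delta_pos": [
    [0,0,-0.001],
    [0,0,-0.001],
    [0,0,-0.002],
    [0,0,-0.002],
    [0,0,-0.002]
  ],
  "spin": [0,0,0,0,0]
}}

```text
clock: 9.28
ee_pos: [0.4853, 0.0698, 0.1303]
tool_rot: [2.225, 2.216, 0.001]
contact_force: [-3.8, 0.2, 14.3]
gripper_width: 0.0247
gripper_force: 46.0
```

Firm contact at 14 N with z level at the lid: it is seated. Lifting off and carrying it to the notebook.

Emit:
{"name": "arm_command", "arguments": {
  "delta_pos": [
    [0,0,0.006],
    [0,0,0.02],
    [0,0,0.045],
    [0,0,0.07],
    [0,0,0.08],
    [0.01,0.04,0.08],
    [0.02,0.08,0.08],
    [0.03,0.13,0.08],
    [0.04,0.17,0.08],
    [0.048,0.2,0.08],
    [0.05,0.21,0.08],
    [0.05,0.21,0.08],
    [0.05,0.21,0.08]
  ],
  "spin": [0,0,0,0,0,0,0,0,0,0,0,0,0]
}}

```text
clock: 10.9
ee_pos: [0.5343, 0.2787, 0.2081]
tool_rot: [2.227, 2.216, -0.001]
contact_force: [0.0, 0.2, -1.3]
gripper_width: 0.0246
gripper_force: 44.8
```

Emit:
{"name": "arm_command", "arguments": {
  "delta_pos": [
    [0,0,-0.03],
    [0,0,-0.06],
    [0,0,-0.09],
    [0,0,-0.11],
    [0,0,-0.122],
    [0,0,-0.128],
    [0,0,-0.13],
    [0,0,-0.13],
    [0,0,-0.13]
  ],
  "spin": [0,0,0,0,0,0,0,0,0]
}}

```text
clock: 12.02
ee_pos: [0.535, 0.2801, 0.079]
tool_rot: [2.225, 2.217, 0.002]
contact_force: [0.3, 0.5, -1.9]
gripper_width: 0.0245
gripper_force: 44.8
```

Run:
```python
from h import *
S=robot.camera('side')
print(robot.read_state()['contact_force'])
cv2.imwrite('pics/s6.png',cv2.resize(S['img'][90:210,220:340],(600,600),interpolation=cv2.INTER_CUBIC))
```

```text
[ 0.76397271 -0.5986341  -1.79658572]
```

View pics/s6.png

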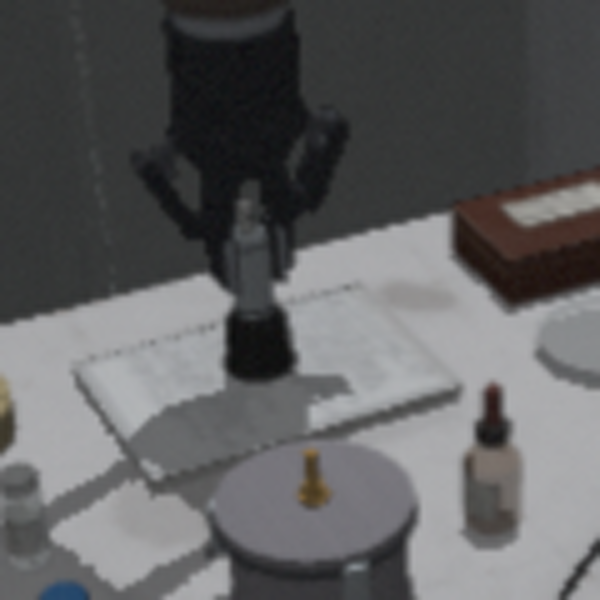

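The gauge hangs over the middle of the notebook with its rim at (258,375). The rod is visibly out at (250,195). Lowering the last 8 mm gently.

Emit:
{"name": "arm_command", "arguments": {
  "delta_pos": [
    [0,0,-0.003],
    [0,0,-0.006],
    [0,0,-0.008],
    [0,0,-0.008],
    [0,0,-0.008]
  ],
  "spin": [0,0,0,0,0]
}}

```text
clock: 12.7
ee_pos: [0.5344, 0.2798, 0.0702]
tool_rot: [-2.226, -2.217, 0.0]
contact_force: [-0.2, 0.8, -1.6]
gripper_width: 0.0249
gripper_force: 44.8
```

Emit:
{"name": "arm_command", "arguments": {
  "delta_pos": [
    [0,0,-0.001],
    [0,0,-0.001],
    [0,0,-0.001]
  ],
  "spin": [0,0,0]
}}

```text
clock: 13.08
ee_pos: [0.5347, 0.28, 0.07]
tool_rot: [2.226, 2.217, 0.001]
contact_force: [-2.3, -0.5, 6.1]
gripper_width: 0.0249
gripper_force: 45.3
```

Contact with the cover. Releasing, then straight up.

Emit:
{"name": "arm_command", "arguments": {
  "delta_pos": [
    [0,0,0],
    [0,0,0],
    [0,0,0],
    [0,0,0],
    [0,0,0],
    [0,0,0],
    [0,0,0]
  ],
  "spin": [0,0,0,0,0,0,0],
  "claw": 0.085
}}

```text
clock: 13.95
ee_pos: [0.5345, 0.2798, 0.0693]
tool_rot: [2.226, 2.217, -0.0]
contact_force: [0.3, 0.4, -0.2]
gripper_width: 0.085
gripper_force: 0.0
```

Emit:
{"name": "arm_command", "arguments": {
  "delta_pos": [
    [0,0,0.01],
    [0,0,0.03],
    [0,0,0.07],
    [0,0,0.12],
    [0,0,0.16],
    [0,0,0.18],
    [0,0,0.18],
    [0,0,0.18]
  ],
  "spin": [0,0,0,0,0,0,0,0]
}}

```text
clock: 14.95
ee_pos: [0.5335, 0.2795, 0.2472]
tool_rot: [-2.225, -2.216, 0.005]
contact_force: [0.8, -0.5, -0.3]
gripper_width: 0.0848
gripper_force: 0.0
```

Run:
```python
from h import *
S=robot.camera('side')
cv2.imwrite('pics/s7.png',cv2.resize(S['img'][90:210,220:340],(600,600),interpolation=cv2.INTER_CUBIC))
```

```text
(no output)
```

View pics/s7.png

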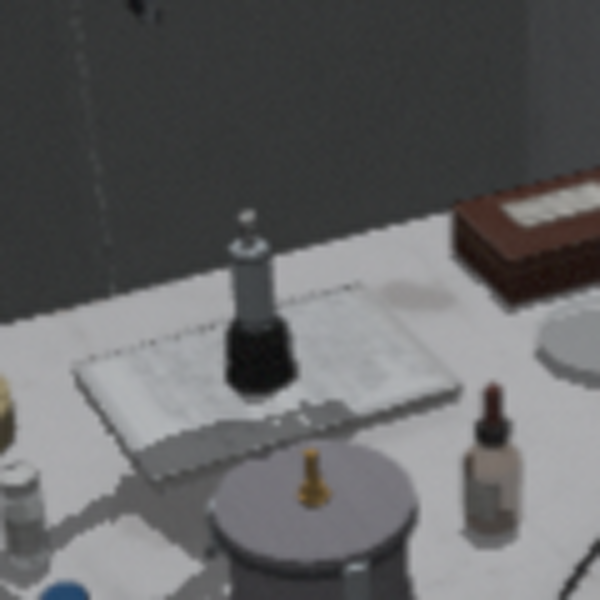

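The gauge stands upright on the notebook with its bell at (260,365). The rod is out at (248,220) and the gripper is clear. Handing in.

```bash
python3 -c "
from rig import robot
print(robot.finish_job())"
```

```text
the job is handed in; nothing more can be done
None
```

I pressed the gauge onto the wide canister's valve until it seated on the lid, then stood it upright in the middle of the notebook with its rod still out, and handed the job in at about 15 s; no verdict was shown.

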